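# Tuck the chip warmer's seam strip under its apron and hold it flat

### The arm

A 6-joint arm with a two-finger parallel gripper is mounted at the origin on the work surface. World frame = base frame: x ahead of the robot, y to its left, z up, the work surface at z = 0. Lengths are in m, angles in degrees, forces in N, time in s.
With the tool pointing down it reaches from about 0.4 to 0.825 m from the base axis. Payload 7 kg.
Tool frame: the origin (TCP) lies between the finger pads; the fingertips stand 22 mm ahead of it and the grasp point (between the pads) lies 3 mm ahead of it; z points along the fingers, y is the direction in which the jaws open and shut (so a half turn about z gives the same grasp; the last joint's range is limited). The gripper opens to 88 mm and grips with 3 to 60 N. Pads are 19 mm wide; open, the fingers measure 130 mm over their backs; the gripper's body (78 mm by 193 mm) begins 47 mm behind the grasp point.
Start: joints at [-59.868, 20.546, 0.682, 0, -70.136, -16.507], TCP at [0.159, -0.656, 0.249] pointing down, gripper open.
Joint ranges: [-176.03, 176.03], [-82.01, 121.73], [-58.28, 71.71], [-173.87, 95.51], [-174.79, -0.11], [-173.66, 173.66]. Speed limits (degrees/s): [136.94, 136.94, 172.46, 180, 180, 180].

### API

Orientations are given as [roll, pitch, yaw] about the fixed x, y, z axes, in that order (R = Rz(yaw) Ry(pitch) Rx(roll)).
In Python, from plant import telemetry, cams, r gives the robot as it stands.
- The arm moves only by the tool carry_out, never from a script. Its argument "commands" is one flat list of numbers, 5 for each row, row after row: the shift along the world's x, y, z as a fraction of full scale, then the turn about the world's z as a fraction of full scale, then the gripper's target within -1 to 1 (shut at 1, half-way at 0, fully open at -1). In form: [x, y, z, turn, claw, x, y, z, turn, claw, ...]. A call has 1 to 8 rows; each row shifts and turns the commanded pose from where the row before left it; what a row does not reach is not made up. Full scale, the value 1, is 0.04 m for a shift and 4 degrees for a turn. A row lasts 1/10 s, in which the tool goes at most 50 mm and 8.59 degrees, less where a joint would pass 70% of its speed; a pose out of reach is approached as far as the arm can. A call with a number of a shift or a turn outside -1 to 1 is refused whole. A call with a gripper value outside its range is refused whole. The fingers move at their own pace and stop on an object; "grip_force" is the grip in N (left out, the last holds). Time passes only in rows, so rows that do not move let the fingers close. It gives the time, the measured TCP pose, the force and the opening at its end, in the units of the state.
- telemetry.get_state(): the state, without advancing time (a new reading comes with each control period).
- cams.capture(name): name is "scene" or "top" or "wrist"; returns a dict with "frame" (400x640x3 uint8, red, green, blue), "camera_matrix" (3x3 intrinsics, pixels), "k1" (the pictures are not rectified: a ray, as slopes to the right and down, at radius r is drawn at 1 + k1 r^2 times it, then the intrinsics apply), "camera_from_world" (4x4, takes a point from world to camera coordinates); the wrist camera has in their place "mount" (4x4, takes a point from camera to tool coordinates, whose origin is the TCP and whose axes are the flange's). Camera axes: x right, y down, z forward; pixel columns grow to the right and rows downward; lengths in m; the calibration is good to about 2 mm. A picture is of the moment at which its call begins: read the wrist's pose just before it. There is no depth.
- r.close_job(): hands the job in, once; it reports no verdict.
The state is a dict: "time_s": time; "joints": joint angles; "qd": joint speeds; "joint_torque": joint torques, N m; "tcp_pos": TCP position; "eef_rot": TCP orientation; "contact_force": force on the tool from outside, world axes, zero at the start; "moment": the same for the moment, N m; "gripper_width": finger opening in m.
Only numpy, scipy, OpenCV 4.12 (cv2) and the standard library are available. Lean on these libraries where they do the work, as an engineer would, in place of code of your own. Each camera call takes 0.05 s, during which the arm holds its last target. There are 200 camera calls.

### The job

First take the salt shaker off the chip warmer's steel bed plate and stand it upright on the worktop. Then fit the seam strip: slide the whole of its wide blade's front edge about 2 cm under the hinged apron without lifting the apron, and press the strip flat down on the bed plate with a firm push of about 12 N. Finish while still holding it pressed there; do not let go, and leave the punnet, the sauce bottle and the bowl alone.

Things in the scene. Friction and masses are not known exactly. Their poses are not given: they have to be found in the camera images.
- board: the chip warmer, fixed: a steel bed plate, top 6 mm above the worktop, 250 mm wide (y), from x = -115 to +90 mm; behind it (x = 92 to 235 mm) a dark box 48 mm high. Origin: on the worktop, mid-width, straight below the apron's near edge (the lap line, x = 0). x points from the open bed to the apron and box, z up. The bed is open before the lap line; the apron covers it behind
- lap_edge (a point): middle of the underside of the apron's near edge. The apron is a flat aluminium plate 220 mm wide, 90 mm deep, 3 mm thick, over the rear of the bed plate; its underside is 9 mm above the bed plate's top (15 mm above the worktop), leaving a slot 9 mm high, open towards the warmer's -x. Axes as the warmer's
- apron (a joint): angle of the apron (rad) about the hinge along its rear edge, 90 mm behind its near edge: 0 at rest, level; grows as the near edge is lifted. Only its weight (0.3 kg) holds it down; lifted by more than 0.05 (4.5 mm at the near edge) counts as lifted
- strip: the seam strip, loose, plain aluminium, 0.18 to 0.30 kg: a flat blade 90 mm (x) by 140 mm (y) by 4 mm thick, with one upright grip rib on its top, nearer its rear edge. It starts lying flat on the worktop, rib up. Origin: centre of the blade's underside; x points to the front edge (at x = +45 mm), z up
- strip_grip (a point): centre of the strip's rib, half-way up, 22 mm above the blade's underside and 27 mm behind the blade's centre (72 mm behind the front edge). The rib is 10 mm thick (x), 110 mm long (y) and stands from 4 to 40 mm above the underside; pinch it across its thickness. Axes as those of the strip
- edge_left (a point): left (+y) corner of the strip's front edge, half-way in its thickness (2 mm above the underside)
- edge_right (a point): right (-y) corner of the strip's front edge, half-way in its thickness (2 mm above the underside)
- shaker_center (a point): centre, half-way up, of the salt shaker: an upright steel cylinder 50 mm in diameter, straight-sided up to 78 mm and tapering to its top at 98 mm, about 0.22 kg, with small holes in its top; it starts on the open bed plate in front of the apron. Origin 49 mm above its foot, z up
- shaker: the same salt shaker; origin at the centre of its foot
- punnet: bystander: open white plastic punnet 130 x 90 x 40 mm on the worktop; origin at the centre of its underside
- sauce: bystander: white sauce bottle, 56 mm in diameter, 170 mm high; origin at the centre of its underside
- tub: bystander: steel bowl 110 mm across, 70 mm high; origin at the centre of its underside
Mind the look-alikes: they are no part of the job. Leave any green or red look-alike of the strip alone.

How it is judged (in metres and radians):
On the way, in this order (a step that is already met when the one before it is completed fails the run):
1. the salt shaker stands upright on the worktop, off the warmer, let go ((x of shaker_center in the frame of board below -0.14 m or y of shaker_center in the frame of board above 0.15 m or y of shaker_center in the frame of board below -0.15 m or x of shaker_center in the frame of board above 0.247 m) and height (world z) of shaker_center below 0.052 m and angle between shaker_center's own z axis and vertical below 0.1 rad and contact force between the fingers and shaker below 0.05 N), for 0.2 s.
2. the strip's front edge is tucked under the apron at both corners (x of edge_left in the frame of board between 0.01 and 0.032 m and y of edge_left in the frame of board between -0.11 and 0.11 m and height (world z) of each of edge_left, edge_right below 0.0145 m and x of edge_right in the frame of board between 0.01 and 0.032 m and y of edge_right in the frame of board between -0.11 and 0.11 m), for 0.2 s.
At the end, for the whole second after the job is handed in: front corners of the strip 10 to 32 mm behind the lap line, within the apron's width; strip flat (0.035 rad), still, pressed on the bed with over 6 N, gripper on it with over 2 N; apron down (under 0.02 rad); shaker upright on the worktop off the warmer, let go (all of step 1 and all of step 2 and value of joint apron below 0.02 rad and angle between strip_grip's own z axis and vertical below 0.035 rad and contact force between strip and board above 6 N and contact force between the fingers and strip above 2 N and linear speed of strip below 0.02 m/s); the arm keeps its last pose, push and grip.
It fails at once if the apron is lifted (joint above 0.05 rad) (value of joint apron above 0.05 rad).
It fails at once if the shaker is knocked over (angle between shaker_center's own z axis and vertical above 0.7 rad).
It fails at once if the white punnet is disturbed (moved over 30 mm) (distance of punnet from where it was at the start of the episode above 0.03 m).
It fails at once if the sauce bottle is disturbed (moved over 30 mm) (distance of sauce from where it was at the start of the episode above 0.03 m).
It fails at once if the steel bowl is disturbed (moved over 30 mm) (distance of tub from where it was at the start of the episode above 0.03 m).
It also fails if it takes over 64 s, if anything falls off the work surface, if the arm or the gripper's body presses on something with over 40 N, if the wrist force passes 120 N, or if a joint passes its speed limit or range.

## Working session

There is one attempt and no reset: what is moved stays moved. The work goes in short steps, Python scripts to look and compute and a tool call to move; the robot and the scene stay as the last step left them, time stands still between calls to the robot, and variables do not carry over. Pictures are saved under pics/ and viewed, about 8 in all and at most 12, crops included, and the job is handed in when it is done.

Besides the shell and the picture viewer there is one more tool, called after ">>>" as name(argument=value, ...), one argument or row to a line, values as JSON. carry_out: Moves the arm, as the interface text tells. Shift numbers are shares of 0.04 m and turn numbers shares of 4 degrees, none past 1 either way. Its arguments: {"type":"object","properties":{"commands":{"type":"array"},"grip_force":{"type":"number"}},"required":["commands"]}

```bash
mkdir -p pics; ls; cat > h.py <<'E'
import numpy as np, cv2
from plant import telemetry, cams, r
from scipy.spatial.transform import Rotation as R
def cap(n,save=None):
    s=telemetry.get_state(); c=cams.capture(n)
    if 'mount' in c:
        T=np.eye(4); T[:3,:3]=R.from_euler('xyz',s['eef_rot'],degrees=True).as_matrix(); T[:3,3]=s['tcp_pos']
        c['W']=T@np.array(c['mount'])
    else: c['W']=np.linalg.inv(np.array(c['camera_from_world']))
    if save: cv2.imwrite(f'pics/{save}.png',c['frame'][:,:,::-1])
    return c
def ray(c,uv):
    K=np.array(c['camera_matrix'],float); k=c['k1']
    d=cv2.undistortPoints(np.array(uv,float).reshape(-1,1,2),K,np.array([k,0,0,0.]))[:,0]
    D=np.c_[d,np.ones(len(d))]@c['W'][:3,:3].T
    return c['W'][:3,3],D
def plane(c,uv,z):
    o,D=ray(c,uv); return o+D*((z-o[2])/D[:,2])[:,None]
def proj(c,P):
    P=np.atleast_2d(P); q=(np.c_[P,np.ones(len(P))]@np.linalg.inv(c['W']).T)[:,:3]
    return cv2.projectPoints(q,np.zeros(3),np.zeros(3),np.array(c['camera_matrix'],float),np.array([c['k1'],0,0,0.]))[0][:,0]
E
python3 - <<'E'
from h import *
print(telemetry.get_state())
for n in('scene','top'):
    c=cap(n,n); print(n,c['camera_matrix'],c['k1'],c['W'].round(3))
E
```

```text
pics
{'time_s': 0.0, 'joints': array([-5.98696451e+01,  2.05922120e+01,  6.33046351e-01, -1.80502406e-02,
       -7.01356275e+01, -1.65071346e+01]), 'qd': array([0.08926084, 0.01670242, 0.0094006 , 0.02891268, 0.00056398,
       0.07159266]), 'joint_torque': array([ 7.48235880e-05, -5.82715237e+01,  2.93063557e+01,  6.99765980e+00,
        6.99490993e-03, -1.30438784e-04]), 'tcp_pos': array([ 0.15884768, -0.65557745,  0.24761487]), 'eef_rot': array([ 1.79904292e+02, -1.06674734e-02, -1.66382918e+02]), 'contact_force': array([0.17695276, 0.1085347 , 0.14965562]), 'moment': array([-0.04677345, -0.02237536, -0.00377341]), 'gripper_width': 0.08739140396806766}
scene [[362.12738033   0.         324.57849318]
 [  0.         362.12738033 202.54415909]
 [  0.           0.           1.        ]] -0.07590249541587402 [[-0.689  0.499 -0.526  1.099]
 [ 0.725  0.469 -0.505  0.505]
 [-0.005 -0.729 -0.684  0.807]
 [ 0.     0.     0.     1.   ]]
top [[520.07020626   0.         326.23491882]
 [  0.         520.07020626 197.43063625]
 [  0.           0.           1.        ]] -0.067031896819267 [[ 0.013 -0.987  0.161  0.256]
 [-1.    -0.013 -0.005 -0.019]
 [ 0.007 -0.161 -0.987  1.904]
 [ 0.     0.     0.     1.   ]]
```

View pics/scene.png

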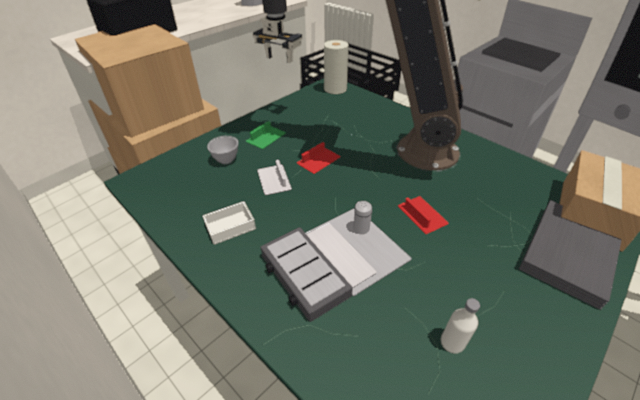

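View pics/top.png

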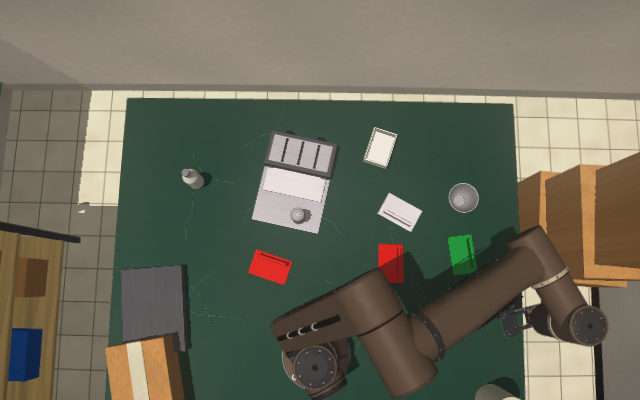

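Candidates for the strip in the top view: plain aluminium (400,212), red (270,267), red (391,262) and green (462,255). I choose the plain one at (400,212). The shaker is at (298,214) on the bed. Next I'll take a close crop and measure.

```bash
python3 - <<'E'
from h import *
c=cap('top'); f=c['frame']
cr=f[120:250,240:430]; cv2.imwrite('pics/crop.png',cv2.resize(cr[:,:,::-1],None,fx=4.2,fy=4.2,interpolation=cv2.INTER_CUBIC))
hsv=cv2.cvtColor(f,cv2.COLOR_RGB2HSV)
m=((hsv[:,:,1]<60)&(hsv[:,:,2]>110)).astype(np.uint8)
m[:105]=0; m[:, :130]=0; m[:,505:]=0; m[290:]=0
cs,_=cv2.findContours(m,cv2.RETR_EXTERNAL,cv2.CHAIN_APPROX_NONE)
for k in cs:
    if cv2.contourArea(k)<60: continue
    b=cv2.boxPoints(cv2.minAreaRect(k)); print(cv2.contourArea(k),b.round(1).tolist()); P=plane(c,b,0.005);print(P.round(4)[:,:2].tolist(),np.linalg.norm(np.diff(P,axis=0),axis=1).round(3))
E
```

```text
899.0 [[376.5, 213.10000610351562], [388.5, 191.60000610351562], [422.5, 210.5], [410.6000061035156, 232.0]]
[[0.5108, -0.2144], [0.5919, -0.2591], [0.5226, -0.3849], [0.4424, -0.3396]] [0.093 0.144 0.092]
672.0 [[448.0, 183.0], [478.0, 183.0], [478.0, 212.0], [448.0, 212.0]]
[[0.6276, -0.4827], [0.6293, -0.5962], [0.5196, -0.5924], [0.5182, -0.4799]] [0.114 0.11  0.112]
181.5 [[182.0, 169.0], [197.0, 169.0], [197.0, 187.0], [182.0, 187.0]]
[[0.6673, 0.5135], [0.668, 0.4568], [0.5995, 0.4532], [0.5988, 0.5094]] [0.057 0.069 0.056]
3652.5 [[250.89999389648438, 218.8000030517578], [263.0, 164.3000030517578], [329.6000061035156, 179.10000610351562], [317.5, 233.60000610351562]]
[[0.4835, 0.2476], [0.6889, 0.2097], [0.6359, -0.0401], [0.4323, 0.0018]] [0.209 0.255 0.208]
1573.5 [[267.20001220703125, 159.60000610351562], [273.0, 132.89999389648438], [332.8999938964844, 145.89999389648438], [327.1000061035156, 172.60000610351562]]
[[0.7073, 0.1946], [0.8113, 0.176], [0.7636, -0.0511], [0.6605, -0.0304]] [0.106 0.232 0.105]
862.5 [[362.1000061035156, 160.6999969482422], [373.6000061035156, 126.19999694824219], [397.29998779296875, 134.10000610351562], [385.79998779296875, 168.60000610351562]]
[[0.708, -0.161], [0.843, -0.2046], [0.8134, -0.2944], [0.6791, -0.2498]] [0.142 0.095 0.142]
```

View pics/crop.png

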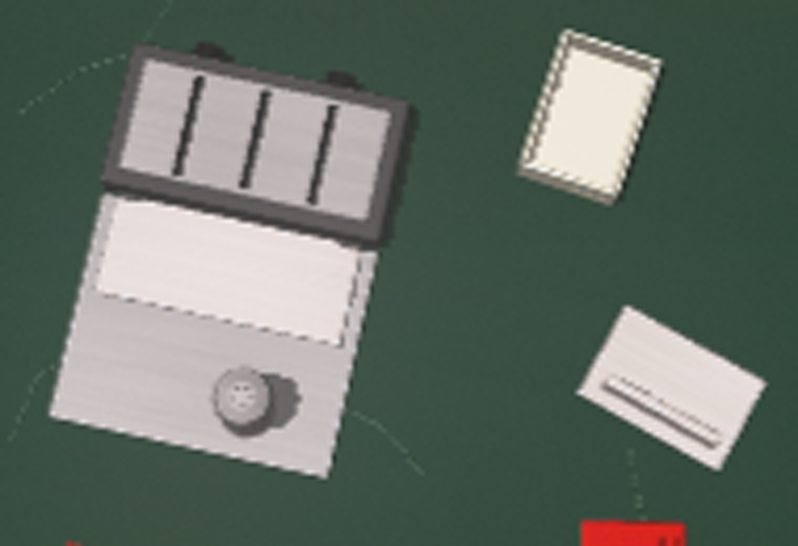

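The crop confirms the plain strip, with its rib on the robot side, so its front edge points away from the robot. The apron's near edge runs from crop (97,292) to (343,345), and the shaker top is at (241,397).

```bash
python3 - <<'E'
from h import *
c=cap('top'); p=lambda *q: np.array(q)/4.2+[240,120]-.4
A=plane(c,p((97,292),(343,345)),.018); print('apron',A.round(4),np.linalg.norm(A[0]-A[1]),'mid',A.mean(0).round(4),np.degrees(np.arctan2(*(A[0]-A[1])[[1,0]]))-90)
print('shaker top view',plane(c,p((241,397)),.104).round(4))
# rib top ends
B=plane(c,p((608,378),(721,436)),.04);print('rib',B.round(4),np.linalg.norm(B[0]-B[1]),B.mean(0))
s=cap('scene')
print('shaker scene',plane(s,[(363,204)],.104).round(4))
o=np.array([.571,.102,0]);a=np.radians(-11.3);X=np.array([np.cos(a),np.sin(a),0]);Y=np.array([-np.sin(a),np.cos(a),0])
print('shaker in board',[( (plane(c,p((241,397)),.104)[0]-o)@v).round(4) for v in (X,Y)])
E
```

```text
apron [[ 0.5924  0.2063  0.018 ]
 [ 0.5483 -0.0102  0.018 ]] 0.22095243898182038 mid [0.5704 0.098  0.018 ] -11.514436567347033
shaker top view [[0.4902 0.0735 0.104 ]]
rib [[ 0.5192 -0.2393  0.04  ]
 [ 0.4701 -0.3366  0.04  ]] 0.10894620776340727 [ 0.49463961 -0.28797302  0.04      ]
shaker scene [[0.4893 0.0695 0.104 ]]
shaker in board [np.float64(-0.0737), np.float64(-0.0438)]
```

>>> carry_out(
  commands=[0.73,0.89,0,1,-1,0.73,0.89,0,1,-1,0.73,0.89,0,1,-1,0.73,0.89,0,1,-1,0.73,0.89,0,1,-1,0.73,0.89,0,1,-1,0.73,0.89,0,1,-1,0.73,0.89,0,1,-1],
  grip_force=25,
)

```text
time_s: 1.05
tcp_pos: [0.3934, -0.3696, 0.2488]
eef_rot: [-180.0, 0.0, -134.2]
contact_force: [0.5, 0.2, -0.1]
gripper_width: 0.0877
```

>>> carry_out(
  commands=[0.25,1,0,1,-1,0.25,1,0,1,-1,0.25,1,0,1,-1,0.25,1,0,1,-1,0.25,1,0,1,-1,0.25,1,0,1,-1,0.25,1,0,1,-1,0.25,1,0,1,-1],
)

```text
time_s: 1.85
tcp_pos: [0.4726, -0.0495, 0.2489]
eef_rot: [-180.0, 0.0, -102.2]
contact_force: [1.1, 0.3, 0.1]
gripper_width: 0.0877
```

>>> carry_out(
  commands=[0.11,0.76,0,0,-1,0.11,0.76,0,0,-1,0.11,0.76,0,0,-1,0.11,0.76,0,0,-1,0,0,0,0,-1],
)

```text
time_s: 2.35
tcp_pos: [0.4907, 0.0731, 0.2485]
eef_rot: [-180.0, 0.0, -102.2]
contact_force: [-0.2, -0.5, -0.5]
gripper_width: 0.0876
```

```bash
python3 - <<'E'
from h import *
c=cap('wrist','w1'); s=telemetry.get_state(); print(s['tcp_pos'],s['eef_rot'],c['W'].round(3),c['camera_matrix'])
print(proj(c,[[.490,.072,.104],[.490,.072,.006],[.571,.1,.015]]))
E
```

```text
[0.49025492 0.07181465 0.24841154] [ 1.79989071e+02 -6.91090186e-03 -1.02234682e+02] [[-0.977  0.201  0.067  0.472]
 [ 0.212  0.931  0.299 -0.008]
 [-0.002  0.306 -0.952  0.386]
 [ 0.     0.     0.     1.   ]] [[324.8758439    0.         322.65031157]
 [  0.         324.8758439  201.39580692]
 [  0.           0.           1.        ]]Traceback (most recent call last):
  File "<stdin>", line 3, in <module>
  File "h.py", line 21, in proj
    return cv2.projectPoints(q,np.zeros(3),np.zeros(3),np.array(c['camera_matrix'],float),np.array([c['k1'],0,0,0.]))[0][:,0]
           ~~~~~~~~~~~~~~~~~^^^^^^^^^^^^^^^^^^^^^^^^^^^^^^^^^^^^^^^^^^^^^^^^^^^^^^^^^^^^^^^^^^^^^^^^^^^^^^^^^^^^^^^^^
cv2.error: OpenCV(4.12.0) /io/opencv/modules/calib3d/src/calibration_base.cpp:1490: error: (-215:Assertion failed) npoints >= 0 && (depth == CV_32F || depth == CV_64F) in function 'projectPoints'
```

View pics/w1.png

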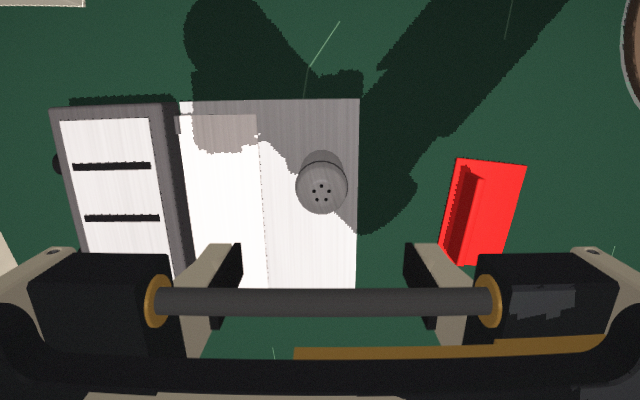

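The wrist view shows the shaker top centre at about (321,192) between the open jaws, the apron's near edge at column ~262 and the bed's front edge at column 358. The red look-alike is off to the right.

```bash
sed -i 's/P=np.atleast_2d(P);/P=np.atleast_2d(P);/; s/projectPoints(q,/projectPoints(np.ascontiguousarray(q),/' h.py; python3 - <<'E'
from h import *
c=cap('wrist')
print(plane(c,[(321,191)],.104), plane(c,[(358,150),(358,280)],.006), plane(c,[(259,150),(269,285)],.018))
print(proj(c,[[.490,.072,.104]]))
E
```

```text
[[0.49066594 0.06874085 0.104     ]] [[0.44426077 0.05635393 0.006     ]
 [0.47528673 0.22730029 0.006     ]] [[0.55498758 0.03037836 0.018     ]
 [0.59000907 0.20283289 0.018     ]]
[[322.48773836 194.23710073]]
```

>>> carry_out(
  commands=[0,-0.04,-0.8,0,-1,0,0,-0.8,0,-1,0,0,-0.8,0,-1,0,0,-0.8,0,-1,0,0,-0.8,0,-1,0,0,-0.43,0,-1,0,0,0,0,-1,0,0,0,0,1],
)

```text
time_s: 3.25
tcp_pos: [0.4904, 0.0682, 0.0718]
eef_rot: [180.0, -0.0, -102.4]
contact_force: [0.6, -0.1, 0.1]
gripper_width: 0.0837
```

>>> carry_out(
  commands=[0,0,0,0,1,0,0,0,0,1,0,0,0,0,1,0,0,0,0,1],
)

```text
time_s: 3.65
tcp_pos: [0.4904, 0.069, 0.0719]
eef_rot: [-180.0, 0.0, -102.4]
contact_force: [-0.5, 0.1, -1.1]
gripper_width: 0.0533
```

>>> carry_out(
  commands=[0,0,0,0,1,0,0,0,0,1,0,0,0,0,1,0,0,0.5,0,1,0,0,0.8,0,1,0,0,0.8,0,1,0,0,0,0,1],
)

```text
time_s: 4.35
tcp_pos: [0.4922, 0.0697, 0.1591]
eef_rot: [-179.7, 0.2, -102.3]
contact_force: [-0.3, 0.3, -1.7]
gripper_width: 0.0494
```

>>> carry_out(
  commands=[0.28,0.73,0,0,1,0.28,0.73,0,0,1,0.28,0.73,0,0,1,0.28,0.73,0,0,1,0.28,0.73,0,0,1,0.28,0.73,0,0,1,0.28,0.73,0,0,1,0.28,0.73,0,0,1],
)

```text
time_s: 5.15
tcp_pos: [0.5794, 0.3033, 0.1537]
eef_rot: [179.9, -0.1, -102.4]
contact_force: [0.8, 0.1, -1.2]
gripper_width: 0.0494
```

>>> carry_out(
  commands=[0,0,0,0,1,0,0,-0.6,0,1,0,0,-0.6,0,1,0,0,-0.5,0,1,0,0,0,0,1],
)

```text
time_s: 5.65
tcp_pos: [0.5773, 0.3003, 0.083]
eef_rot: [179.7, -0.3, -102.4]
contact_force: [-0.7, 0.2, -1.4]
gripper_width: 0.0492
```

>>> carry_out(
  commands=[0,0,-0.2,0,1,0,0,-0.15,0,1,0,0,0,0,1,0,0,0,0,1],
)

```text
time_s: 6.05
tcp_pos: [0.58, 0.3025, 0.0739]
eef_rot: [-180.0, 0.0, -102.4]
contact_force: [0.1, 0.2, -1.9]
gripper_width: 0.0492
```

>>> carry_out(
  commands=[0,0,-0.1,0,1,0,0,-0.06,0,1,0,0,0,0,1],
)

```text
time_s: 6.35
tcp_pos: [0.5796, 0.3023, 0.0667]
eef_rot: [180.0, -0.0, -102.4]
contact_force: [0.3, 0.3, -1.8]
gripper_width: 0.0494
```

>>> carry_out(
  commands=[0,0,-0.05,0,1,0,0,0,0,1],
)

```text
time_s: 6.55
tcp_pos: [0.5801, 0.3026, 0.0658]
eef_rot: [-180.0, 0.0, -102.4]
contact_force: [-1.6, -1.3, 3.5]
gripper_width: 0.0498
```

>>> carry_out(
  commands=[0,0,0,0,-1,0,0,0,0,-1,0,0,0,0,-1,0,0,0,0,-1,0,0,0,0,-1,0,0,0.5,0,-1,0,0,1,0,-1,0,0,1,0,-1],
)

```text
time_s: 7.35
tcp_pos: [0.5794, 0.302, 0.1653]
eef_rot: [179.9, -0.1, -102.4]
contact_force: [0.5, 0.3, 0.6]
gripper_width: 0.0877
```

>>> carry_out(
  commands=[0,-0.5,1,0,-1,-0.11,-1,0.6,-0.5,-1,-0.11,-1,0,-0.5,-1,-0.11,-1,0,-0.5,-1,-0.11,-1,0,-0.5,-1,-0.11,-1,0,-0.5,-1,-0.11,-1,0,-0.5,-1,-0.11,-1,0,-0.5,-1],
)

```text
time_s: 8.15
tcp_pos: [0.5485, 0.0009, 0.2292]
eef_rot: [-180.0, 0.0, -116.4]
contact_force: [1.0, 0.6, -0.5]
gripper_width: 0.0877
```

>>> carry_out(
  commands=[-0.11,-1,0,-0.5,-1,-0.11,-1,0,-0.2,-1,-0.11,-1,0,0,-1,-0.11,-1,0,0,-1,-0.11,-1,0,0,-1,-0.11,-0.5,0,0,-1,0,0,0,0,-1],
)

```text
time_s: 8.85
tcp_pos: [0.5217, -0.2199, 0.2288]
eef_rot: [180.0, -0.0, -119.4]
contact_force: [-0.4, 0.6, -0.1]
gripper_width: 0.0874
```

```bash
python3 - <<'E'
from h import *
s=telemetry.get_state(); c=cap('wrist','w2'); print(s['tcp_pos'],s['eef_rot'])
print(proj(c,[[.494,-.287,.04],[.5919,-.2591,.004],[.5226,-.3849,.004],[.5108,-.2144,.004],[.4424,-.3396,.004]]).round(0))
t=cap('scene'); a=t['frame'][120:320,240:480]
b=cv2.resize(c['frame'],None,fx=.8,fy=.8); a=cv2.resize(a,(288,240))
o=np.zeros((320,800,3),np.uint8); o[:,:512]=b; o[:240,512:]=a
cv2.imwrite('pics/m2.png',o[:,:,::-1])
E
```

```text
[ 0.52172747 -0.21994962  0.22876235] [ 1.79978467e+02 -2.15818793e-02 -1.19355756e+02]
[[313. 110.]
 [252. 174.]
 [243.  38.]
 [333. 174.]
 [333.  38.]]
```

View pics/m2.png

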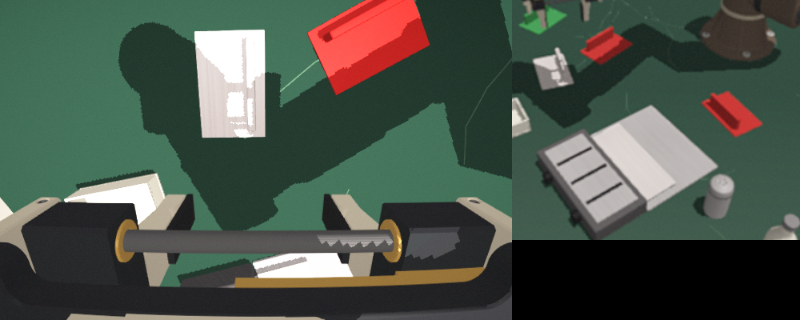

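The shaker stands upright on the worktop, off the bed. In the wrist view the strip's corners, (244,40), (331,37), (331,170) and (254,172), agree with the prediction to a few mm. The red look-alike stays clear of the jaws.

>>> carry_out(
  commands=[-0.35,-0.84,0,0.1,-0.3,-0.35,-0.84,0,0,-0.3,0,0,-0.9,0,-0.3,0,0,-0.9,0,-0.3,0,0,-0.9,0,-0.3,0,0,-0.9,0,-0.3,0,0,0,0,-0.3],
)

```text
time_s: 9.65
tcp_pos: [0.4918, -0.283, 0.0807]
eef_rot: [179.5, -0.1, -118.8]
contact_force: [0.1, -0.2, 0.3]
gripper_width: 0.0574
```

```bash
python3 - <<'E'
from h import *
s=telemetry.get_state(); c=cap('wrist','w3'); print(s['tcp_pos'],s['eef_rot'],s['gripper_width'])
E
```

```text
[ 0.49177194 -0.28296716  0.08065405] [ 1.79533125e+02 -9.42466542e-02 -1.18760679e+02] 0.05739194199369191
```

View pics/w3.png

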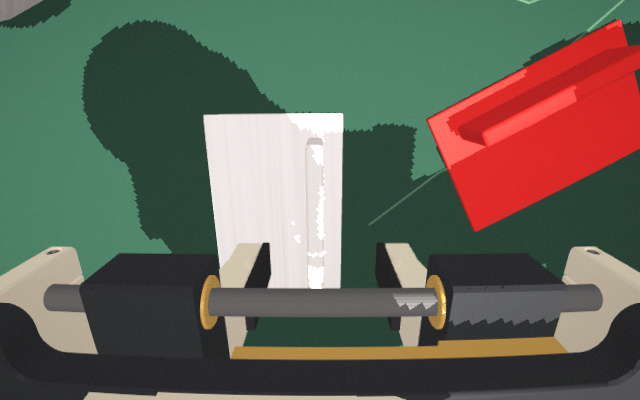

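The rib, at column ~315, sits between the jaws (270 to 377), and the strip lies parallel to them. I'll lower and grip.

>>> carry_out(
  commands=[0,0,-0.6,0,-0.3,0,0,-0.5,0,-0.3,0,0,0,0,-0.3,0,0,0,0,-0.3],
)

```text
time_s: 10.1
tcp_pos: [0.4959, -0.2848, 0.0429]
eef_rot: [-179.9, 0.0, -118.7]
contact_force: [0.1, -0.3, 0.7]
gripper_width: 0.0569
```

>>> carry_out(
  commands=[0,0,-0.29,0,-0.3,0,0,0,0,-0.3,0,0,0,0,1,0,0,0,0,1,0,0,0,0,1,0,0,0,0,1,0,0,0,0,1,0,0,0,0,1],
  grip_force=50,
)

```text
time_s: 10.9
tcp_pos: [0.4946, -0.2848, 0.0294]
eef_rot: [-180.0, 0.0, -118.8]
contact_force: [0.3, -1.1, 0.9]
gripper_width: 0.0146
```

>>> carry_out(
  commands=[0,0,0,0,1,0,0,0,0,1,0,0,0.5,0,1,0,0,0.6,0,1,0,0,0.6,0,1,0,0,0,0,1],
)

```text
time_s: 11.5
tcp_pos: [0.4963, -0.2853, 0.1003]
eef_rot: [-179.7, 0.1, -118.7]
contact_force: [0.7, 0.1, -2.7]
gripper_width: 0.0095
```

>>> carry_out(
  commands=[-0.03,0.8,0,0.5,1,-0.03,0.8,0,0.5,1,-0.03,0.8,0,0.5,1,-0.03,0.8,0,0.5,1,-0.03,0.8,0,0.5,1,-0.03,0.8,0,0.5,1,-0.03,0.8,0,0.5,1,-0.03,0.8,0,0.5,1],
)

```text
time_s: 12.3
tcp_pos: [0.484, -0.0276, 0.0965]
eef_rot: [179.9, -0.0, -102.7]
contact_force: [1.0, 0.8, -2.5]
gripper_width: 0.0094
```

>>> carry_out(
  commands=[-0.03,0.8,0,0.33,1,-0.03,0.8,0,0,1,-0.03,0.8,0,0,1,-0.03,0.8,0,0,1,0,0.4,0,0,1,0,0,0,0,1,0,0,0,0,1],
)

```text
time_s: 13.0
tcp_pos: [0.4796, 0.1148, 0.0967]
eef_rot: [179.9, -0.1, -101.4]
contact_force: [0.3, -0.5, -2.3]
gripper_width: 0.0097
```

```bash
python3 - <<'E'
from h import *
s=telemetry.get_state(); c=cap('wrist','w4'); print(s['tcp_pos'],s['eef_rot'],s['gripper_width'],s['contact_force'])
s=cap('scene'); a=s['frame'][170:320,250:430]
o=np.zeros((400,800,3),np.uint8); o[:256,:410]=cv2.resize(c['frame'],(410,256)); o[:325,410:]=cv2.resize(a,(390,325),interpolation=cv2.INTER_CUBIC)
cv2.imwrite('pics/m4.png',o[:,:,::-1])
E
```

```text
[0.47956446 0.11479579 0.09672251] [ 1.79931891e+02 -5.76510052e-02 -1.01423031e+02] 0.009711865794727742 [ 0.30763939 -0.47421867 -2.30134805]
```

View pics/m4.png

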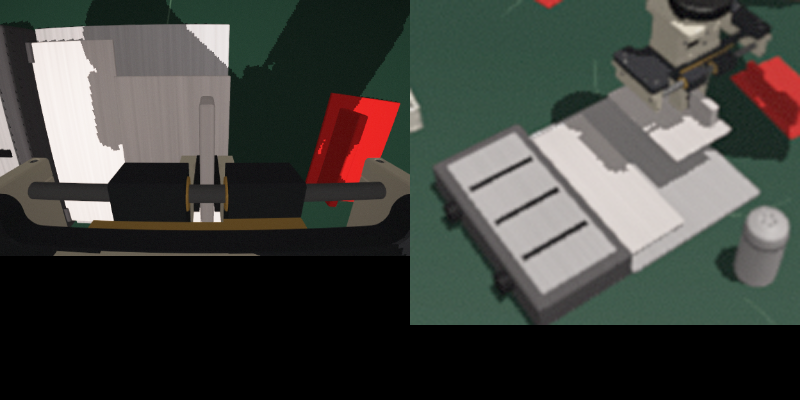

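The strip is held level, square to the lap line and just in front of the apron, and the shaker is standing to the left. I'll lower it to just above the bed.

>>> carry_out(
  commands=[0,0,-0.5,0,1,0,0,-0.5,0,1,0,0,-0.25,0,1,0,0,0,0,1,0,0,0,0,1,0,0,0,0,1],
)

```text
time_s: 13.7
tcp_pos: [0.4808, 0.1154, 0.0482]
eef_rot: [-179.9, 0.1, -101.5]
contact_force: [0.1, -0.0, -2.7]
gripper_width: 0.0097
```

>>> carry_out(
  commands=[0,0,-0.2,0,1,0,0,-0.06,0,1,0,0,0,0,1,0,0,0,0,1],
)

```text
time_s: 14.1
tcp_pos: [0.4801, 0.1152, 0.0369]
eef_rot: [180.0, -0.0, -101.4]
contact_force: [-0.6, -0.9, -2.2]
gripper_width: 0.0101
```

```bash
python3 - <<'E'
from h import *
for i in range(3):
    s=telemetry.get_state(); c=cap('wrist','w5'); print(s['tcp_pos'],s['eef_rot'],s['contact_force'])
cr=c['frame'][20:270,20:400]
cv2.imwrite('pics/m5.png',cv2.resize(cr[:,:,::-1],None,fx=2,fy=2))
# predicted: apron near corners (underside/top), bed front corners
a=np.radians(-11.5);X=np.array([np.cos(a),np.sin(a),0]);Y=np.array([-np.sin(a),np.cos(a),0]);o=np.array([.5703,.1,0]);Z=np.array([0,0,1])
t=s['tcp_pos']*np.array([1,1,0])
print('apron',(proj(c,[o+Z*.018-.11*Y,o+Z*.018+.0*Y])-20)*2)
print('strip front R corner top, rear R',(proj(c,[t+.072*X-.07*Y+.012*Z,t-.018*X-.07*Y+.012*Z])-20)*2)
print('edge board x',(t+.072*X-o)@X,(t-o)@Y)
E
```

```text
[0.48014677 0.11522739 0.03692797] [ 1.79993133e+02 -1.06970021e-02 -1.01444823e+02] [-0.58702346 -0.86138628 -2.19941695]
[0.48021105 0.11528712 0.03699972] [-1.79999231e+02 -2.11599507e-03 -1.01446263e+02] [ 0.26058049  0.09014376 -1.28911792]
[0.48027684 0.11531065 0.03706718] [-1.79991168e+02  6.25051093e-03 -1.01445930e+02] [-0.18471298 -0.12610069 -2.67066378]
apron [[203.40890698  54.64465887]
 [272.12861136 487.32073702]]
strip front R corner top, rear R [[313.80848498 214.51651569]
 [676.39533725 213.00483753]]
edge board x -0.01926836944208673 -0.002944445735265452
```

View pics/m5.png

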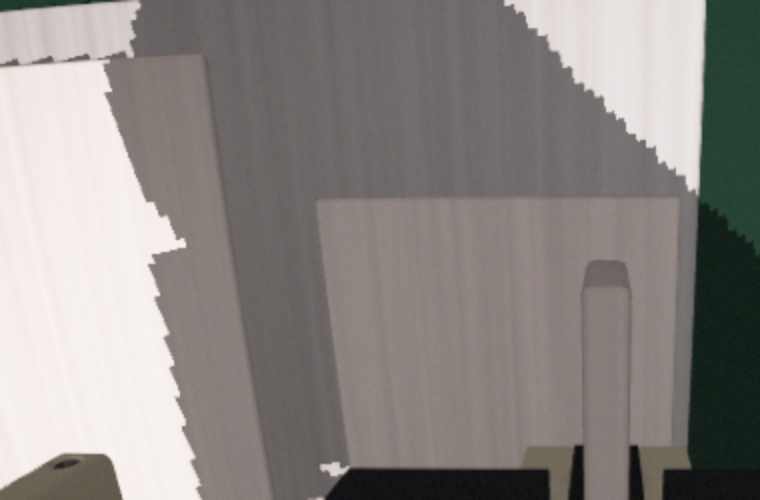

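The apron corner (204,54) and the strip's front corner (317,200) agree with the prediction to about 1 mm in x and about 4 mm in y. The strip's front edge is about 20 mm short of the lap line and clear of the apron's underside. I'll slide it in.

>>> carry_out(
  commands=[0.12,-0.025,0,0,1,0.12,-0.025,0,0,1,0.12,-0.025,0,0,1,0.12,-0.025,0,0,1,0.12,-0.025,0,0,1,0,0,0,0,1],
)

```text
time_s: 14.85
tcp_pos: [0.5049, 0.1101, 0.0369]
eef_rot: [-180.0, 0.0, -101.5]
contact_force: [-0.4, -0.2, -2.9]
gripper_width: 0.0099
```

>>> carry_out(
  commands=[0.12,-0.025,0,0,1,0.12,-0.025,0,0,1,0.12,-0.025,0,0,1,0.03,0,0,0,1,0,0,0,0,1],
  grip_force=60,
)

```text
time_s: 15.35
tcp_pos: [0.52, 0.1072, 0.0369]
eef_rot: [180.0, -0.0, -101.5]
contact_force: [-1.2, -0.7, -2.3]
gripper_width: 0.0096
```

>>> carry_out(
  commands=[0,0,-0.03,0,1,0,0,0,0,1,0,0,0,0,1],
)

```text
time_s: 15.65
tcp_pos: [0.5196, 0.1072, 0.0357]
eef_rot: [180.0, -0.0, -101.4]
contact_force: [0.8, -0.1, -2.2]
gripper_width: 0.0096
```

>>> carry_out(
  commands=[0,0,-0.02,0,1,0,0,0,0,1],
)

```text
time_s: 15.85
tcp_pos: [0.5198, 0.1073, 0.0354]
eef_rot: [-180.0, 0.0, -101.4]
contact_force: [-2.7, -0.4, 3.9]
gripper_width: 0.0096
```

>>> carry_out(
  commands=[0,0,-0.015,0,1,0,0,0,0,1],
)

```text
time_s: 16.05
tcp_pos: [0.5198, 0.1073, 0.0354]
eef_rot: [-180.0, 0.0, -101.4]
contact_force: [-5.5, 0.5, 11.3]
gripper_width: 0.0098
```

>>> carry_out(
  commands=[0,0,0,0,1,0,0,0,0,1,0,0,0,0,1],
)

```text
time_s: 16.35
tcp_pos: [0.5197, 0.1073, 0.0354]
eef_rot: [-180.0, 0.0, -101.4]
contact_force: [-5.3, 0.3, 11.0]
gripper_width: 0.0097
```

```bash
python3 - <<'E'
from h import *
F=[]
for i in range(4):
    s=telemetry.get_state(); c=cap('wrist','w6'); F.append(s['contact_force'])
print(np.array(F).round(1),s['tcp_pos'],s['eef_rot'])
a=np.radians(-11.5);X=np.array([np.cos(a),np.sin(a),0]);Y=np.array([-np.sin(a),np.cos(a),0]);o=np.array([.5703,.1,0])
t=s['tcp_pos']*np.array([1,1,0]); print('edge x',(t+.072*X-o)@X,'y',(t-o)@Y)
print('pred rear R corner, apron R corner',(proj(c,[t-.018*X-.074*Y+[0,0,.01],o-.11*Y+[0,0,.018]])-[20,20])*2)
w=c['frame'][20:270,20:400]
cv2.imwrite('pics/m6.png',cv2.resize(w[:,:,::-1],None,fx=2,fy=2))
q=cap('scene','s6')
E
```

```text
[[-5.3  0.3 11. ]
 [-4.8 -0.2 10.7]
 [-4.6  0.4 11.9]
 [-4.7 -0.1 11. ]] [0.51975337 0.10728504 0.03535369] [-1.79976952e+02  1.12615509e-02 -1.01429812e+02]
edge x 0.021015705084369507 y -0.002938590656708948
pred rear R corner, apron R corner [[676.8973265  196.28984744]
 [372.7684929   47.4185394 ]]
```

View pics/m6.png

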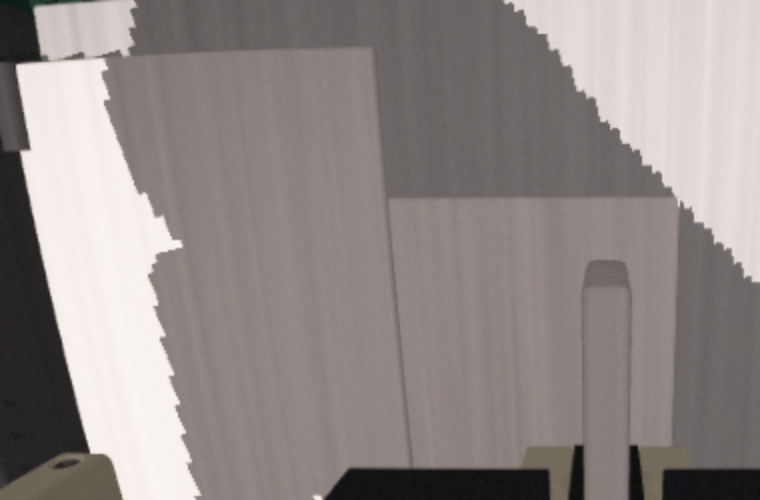

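View pics/s6.png

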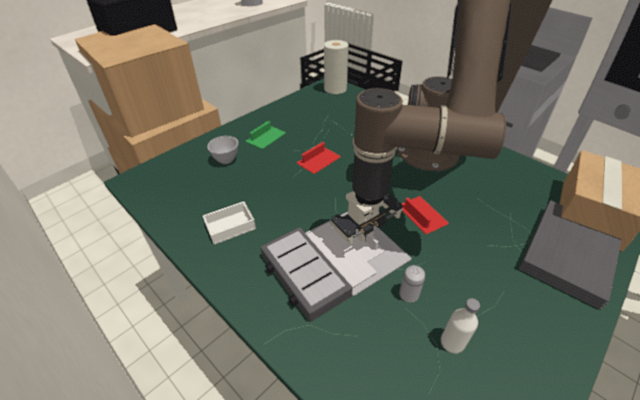

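The strip's rear corner (676,198) and the apron corner (373,48) match the predictions, so the strip is about 21 mm under and the apron is down. The shaker is upright and the bystanders are unmoved. I'll hand in.

```bash
python3 -c "
from h import *
print(r.close_job()); print(telemetry.get_state()['contact_force'])"
```

```text
the job is handed in; nothing more can be done
None
the job is handed in; nothing more can be done
```

The shaker now stands upright on the worktop to the left of the warmer. The seam strip is tucked under the apron and pressed flat on the bed plate. I handed the job in with the gripper still holding the strip at 60 N. No verdict came back.

**Last checks, just before handing in:**
- **Fit:** the front edge is about 21 mm behind the lap line by the arm's pose and 20 mm or so by the wrist picture. The strip looked square to the apron, and the measured tool tilt was about 0.02°.
- **Apron:** its near right corner was within 1 pixel of where it should be at rest, so it is not lifted.
- **Push:** the sensor read 11–12 N, plus the strip's own weight of about 2.4 N on the bed.
- **Bystanders:** the punnet, sauce bottle, bowl and the red and green look-alikes looked untouched in the scene picture. I did not measure their positions again.

**Disagreements:**
- The strip sits about 4 mm further to the right than the arm's pose suggests, well within the apron's width.
- While pressing, the sensor also showed a sideways force of about 5 N towards the robot. The readings stayed steady, so I left it.

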